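# Lay out the soldering tray and leave the look-alikes

## Task

Make the soldering tray ready: stand the green-capped flux jar in the middle of the green felt pad, the plain off-white solder spool in the middle of the white pad, the black can with the grey lid in the middle of the black pad, and the cork bung in the middle of the yellow pad, each upright. The blue-capped jar and the black-flanged copper spool do not belong: leave them standing where they are.

Things in the scene. Friction and masses are not known exactly. Their poses are not given: they have to be found in the camera images.
- flux_jar: Cream jar with a dark green screw cap, upright on the bench, 46 mm high; body 42 mm across, cap (the top 12 mm) 45 mm across. Origin: centre of the underside; z up. About 70 g
- solder_spool: Spool of silver solder, wholly off-white to pale grey, lying flat: 22 mm high; two flanges 42 mm across and 2 mm thick at bottom and top, core 33 mm across between them. Origin: centre of the underside; z up. About 110 g
- film_can: Small black can with a grey lid, upright, 54 mm high; body 31 mm across, lid (the top 8 mm) 33 mm across. Origin: centre of the underside; z up. About 40 g
- cork: Tan cork bung, upright, 26 mm high and 41 mm across. Origin: centre of the underside; z up. About 20 g
- blue_jar: Look-alike that stays: white jar with a blue cap, upright, 46 mm high, 45 mm across. Origin: centre of the underside; z up. Loose
- copper_spool: Look-alike that stays: spool of copper wire with black flanges, lying flat, 22 mm high, 42 mm across; from above a black disc with a small copper centre. Origin: centre of the underside; z up. Loose
- pad_green: Dark green felt pad, 68 mm across, 2 mm thick, fixed in one bay (which one varies) of the shallow fixed grey tray (178 mm square, 2 x 2 bays, pad centres 86 mm apart; outer rim 24 mm and dividers 22 mm high above the bench, 4 mm thick). Origin: centre of its underside, 18 mm above the bench (top at 20 mm); x and y along the tray's walls, z up
- pad_white: White felt pad, 68 mm across, 2 mm thick, fixed in one bay (which one varies) of the shallow fixed grey tray (178 mm square, 2 x 2 bays, pad centres 86 mm apart; outer rim 24 mm and dividers 22 mm high above the bench, 4 mm thick). Origin: centre of its underside, 18 mm above the bench (top at 20 mm); x and y along the tray's walls, z up
- pad_black: Black felt pad, 68 mm across, 2 mm thick, fixed in one bay (which one varies) of the shallow fixed grey tray (178 mm square, 2 x 2 bays, pad centres 86 mm apart; outer rim 24 mm and dividers 22 mm high above the bench, 4 mm thick). Origin: centre of its underside, 18 mm above the bench (top at 20 mm); x and y along the tray's walls, z up
- pad_yellow: Yellow felt pad, 68 mm across, 2 mm thick, fixed in one bay (which one varies) of the shallow fixed grey tray (178 mm square, 2 x 2 bays, pad centres 86 mm apart; outer rim 24 mm and dividers 22 mm high above the bench, 4 mm thick). Origin: centre of its underside, 18 mm above the bench (top at 20 mm); x and y along the tray's walls, z up
Not all that is in view belongs to the job. What is shaped like the copper_spool but red is not meant. What is shaped like the film_can but red is not meant.

How it is judged (in metres and radians):
At the end, for the whole second after the job is handed in: Flux jar on green pad, solder spool on white, black can on black, cork on yellow: each upright (0.12 rad), resting on its pad, centre within 15 mm of the pad's; blue-capped jar and copper spool upright within 25 mm of where they stood; all released and at rest (horizontal distance between flux_jar and pad_green below 0.015 m and z of flux_jar in the frame of pad_green between -0.002 and 0.007 m and angle between each of flux_jar, solder_spool, film_can, cork, blue_jar, copper_spool's own z axis and vertical below 0.12 rad and linear speed of each of flux_jar, solder_spool, film_can, cork, blue_jar, copper_spool below 0.02 m/s and horizontal distance between solder_spool and pad_white below 0.015 m and z of solder_spool in the frame of pad_white between -0.002 and 0.007 m and horizontal distance between film_can and pad_black below 0.015 m and z of film_can in the frame of pad_black between -0.002 and 0.007 m and horizontal distance between cork and pad_yellow below 0.015 m and z of cork in the frame of pad_yellow between -0.002 and 0.007 m and distance of each of blue_jar, copper_spool from where it was at the start of the episode below 0.025 m); the robot touches nothing.
It fails at once if the blue-capped jar is moved more than 25 mm from where it stood (distance of blue_jar from where it was at the start of the episode above 0.025 m).
It fails at once if the copper spool is moved more than 25 mm from where it stood (distance of copper_spool from where it was at the start of the episode above 0.025 m).
It also fails if it takes over 104 s, if anything falls off the work surface, if the arm or the gripper's body presses on something with over 40 N, if the wrist force passes 120 N, or if a joint passes its speed limit or range.

## Robot

A 6-joint arm with a two-finger parallel gripper is mounted at the origin on a cart in front of the work surface, level with it; the furniture and walls round the work are solid. World frame = base frame: x ahead of the robot, y to its left, z up, the work surface at z = 0. Lengths are in mm, angles in degrees, forces in N, time in s.
With the tool pointing down it reaches from about 300 to 850 mm from the base axis. Payload 4.2 kg.
Tool frame: the origin (TCP) lies at the very end of the fingers, on their centre line; the grasp point (between the pads) lies 19 mm behind it; z points along the fingers, y is the direction in which the jaws open and shut (so a half turn about z gives the same grasp; the last joint's range is limited). The gripper opens to 91 mm and grips with 3 to 60 N. Pads are 32 mm wide; open, the fingers measure 118 mm over their backs; the gripper's body (76 mm by 178 mm) begins 60 mm behind the grasp point.
Start: joints at [65.145, 18.312, 89.639, -0, 72.044, -1.146], TCP at [231.207, 526.485, 213.976] pointing down, gripper open.
Joint ranges: [-177.97, 177.97], [-48.28, 115.42], [12.27, 149.76], [-77.06, 257.06], [2.81, 150.46], [-146.56, 146.56]. Speed limits (degrees/s): [147.25, 147.25, 180, 180, 180, 180].

## Interface

Orientations are given as [roll, pitch, yaw] about the fixed x, y, z axes, in that order (R = Rz(yaw) Ry(pitch) Rx(roll)).
In Python, from workcell import monitor, eyes, job gives the robot as it stands.
- The arm moves only by the tool move_arm, never from a script. Its argument "increments" is a list that holds one entry, the list of rows, each a list of 7 numbers: the opening, from 0 (shut) to 1 (fully open), then the shift along the tool's x, y, z in cm, then the turn, a rotation vector about the tool's x, y, z in rad. In form: [[[jaw, x, y, z, ax, ay, az], ...]]. A call has 1 to 12 rows; each row shifts and turns the pose as measured when the row begins, along the tool's axes as they then stand; what a row does not reach is not made up. A row lasts 1/8 s, in which the tool goes at most 62.5 mm and 10.7 degrees, less where a joint would pass 70% of its speed; a pose out of reach is approached as far as the arm can. A call is refused whole if a number of a shift passes 6.25 or a number of a turn 0.188, either way. A call with a gripper value outside its range is refused whole. The fingers move at their own pace and stop on an object; "force" is the grip in N (left out, the last holds). Time passes only in rows, so rows that do not move let the fingers close. It gives the time, the measured TCP pose, the force and the opening at its end, in the units of the state.
- monitor.state(): the state, without advancing time (a new reading comes with each control period).
- eyes.grab_frame(name): name is "scene" or "top"; returns a dict with "color" (420x560x3 uint8, red, green, blue), "z_map" (420x560 float32, mm along the optical axis (not along the pixel's ray), 0 where there is no reading), "camera_matrix" (3x3 intrinsics, pixels), "rvec" (rotation vector, rad) and "tvec" (3), from world to camera coordinates, as OpenCV has them. Camera axes: x right, y down, z forward; pixel columns grow to the right and rows downward; lengths in mm; the calibration is good to about 2 mm. A picture is of the moment at which its call begins.
- job.job_done(): hands the job in, once; it reports no verdict.
The state is a dict: "time_s": time; "qpos": joint angles; "qvel": joint speeds; "effort": joint torques, N m; "ee_pos": TCP position; "ee_rot": TCP orientation; "force": force on the tool from outside, world axes, zero at the start; "torque": the same for the moment, N m; "gripper_width": finger opening in mm.
Only numpy, scipy, OpenCV 4.12 (cv2) and the standard library are available. Lean on these libraries where they do the work, as an engineer would, in place of code of your own. Each camera call takes 0.05 s, during which the arm holds its last target. There are 200 camera calls.

## Working session

There is one attempt and no reset: what is moved stays moved. The work goes in short steps, Python scripts to look and compute and a tool call to move; the robot and the scene stay as the last step left them, time stands still between calls to the robot, and variables do not carry over. Pictures are saved under pics/ and viewed, about 12 in all and at most 16, crops included, and the job is handed in when it is done.

Besides the shell and the picture viewer there is one more tool, called in YAML: its name, and indented under it one key for each argument. move_arm: Moves the arm, as the interface text tells. Its arguments: {"type":"object","properties":{"increments":{"type":"array"},"force":{"type":"number"}},"required":["increments"]}

```bash
mkdir -p pics
cat > h.py <<'E'
import numpy as np, cv2
from workcell import monitor, eyes, job
def cam(f):
    R=cv2.Rodrigues(np.array(f["rvec"],float))[0]; return np.array(f["camera_matrix"]),R,np.array(f["tvec"],float).ravel()
def ray(f,u,v,z):
    K,R,t=cam(f); d=R.T@np.linalg.inv(K)@[u,v,1]; c=-R.T@t; return c+d*(z-c[2])/d[2]
def cloud(f):
    K,R,t=cam(f); Z=f["z_map"]; v,u=np.mgrid[:Z.shape[0],:Z.shape[1]]
    P=np.stack([(u-K[0,2])*Z/K[0,0],(v-K[1,2])*Z/K[1,1],Z],-1); return (P-t)@R
def save(f,n): cv2.imwrite("pics/"+n,f["color"][...,::-1])
E
python3 - <<'E'
from h import *
for n in("scene","top"):
    f=eyes.grab_frame(n); save(f,n+"0.png"); K,R,t=cam(f); print(n,-R.T@t,R[2],K[0,0])
    if n=="top":
        P=cloud(f)
        m=((P[...,2]>10)&(P[...,2]<80)&(f["z_map"]>0)).astype(np.uint8)
        k,l,s,c=cv2.connectedComponentsWithStats(m)
        for i in range(1,k):
            if s[i,4]>80:
                q=P[l==i]; top=q[q[:,2]>np.percentile(q[:,2],90)-4]
                lo,hi=top.min(0),top.max(0)
                print(c[i].round(),s[i,4],((lo+hi)/2).round(),(hi-lo).round(),f["color"][l==i].mean(0).round())
print(monitor.state())
E
```

```text
scene [  -3.52504712 -268.95450917  589.34861734] [ 0.67224079  0.36265895 -0.64542297] 380.8672076038618
top [ 347.76707548   60.44913729 1105.19214089] [ 0.20607179 -0.0014391  -0.97853582] 406.71355705779433
[430.  55.] 2092 [1024. -386.   75.] [339. 193.  10.] [176. 170. 162.]
[330. 116.] 1403 [834. -86.  58.] [121. 120.  11.] [73. 83. 67.]
[405. 140.] 366 [ 775. -303.   24.] [ 77. 114.   9.] [173. 155. 137.]
[211. 130.] 124 [791. 243.  75.] [20. 15.  9.] [109.  89.  66.]
[517. 178.] 1282 [ 687. -582.   75.] [209. 122.  10.] [172. 165. 157.]
[195. 141.] 123 [755. 284.  74.] [19. 25.  9.] [100.  81.  59.]
[223. 176.] 1733 [656. 192.  69.] [210. 160.  22.] [177. 148. 117.]
[180. 151.] 106 [727. 322.  74.] [16. 21. 11.] [103.  83.  61.]
[313. 195.] 4121 [619. -43.  26.] [190. 189.  14.] [162. 161. 146.]
[386. 178.] 169 [ 669. -245.   23.] [38. 40.  6.] [173.  75.  71.]
[467. 190.] 145 [ 636. -463.   55.] [18.  9. 14.] [89. 76. 67.]
[402. 230.] 1639 [ 525. -289.   26.] [104. 143.   9.] [228. 222. 219.]
[493. 234.] 290 [ 526. -507.   73.] [42. 19. 13.] [136.  75.  70.]
[165. 226.] 169
[... 1263 characters left out ...]
74.  0. 40.] [ 61. 204.  59.] [128. 138. 126.]
{'time_s': 0.1, 'qpos': array([ 6.51458552e+01,  1.83461453e+01,  8.96979852e+01, -4.95488732e-04,
        7.20433768e+01, -1.14523492e+00]), 'qvel': array([-0.01087924, -0.05246877, -0.2304598 ,  0.04250205,  0.009128  ,
       -0.029467  ]), 'effort': array([-6.44550400e-04, -4.13335168e+01, -2.32508773e+01,  7.27738487e-02,
        4.21751942e-02, -7.49770925e-05]), 'ee_pos': array([231.01290608, 526.07366175, 213.23241887]), 'ee_rot': array([-1.79912501e+02, -1.27796359e-03,  1.56291242e+02]), 'force': array([ 0.18725314, -0.12832297, -0.42000368]), 'torque': array([-0.03123827, -0.00059674, -0.00575203]), 'gripper_width': 91.26085282024478}
```

View pics/top0.png

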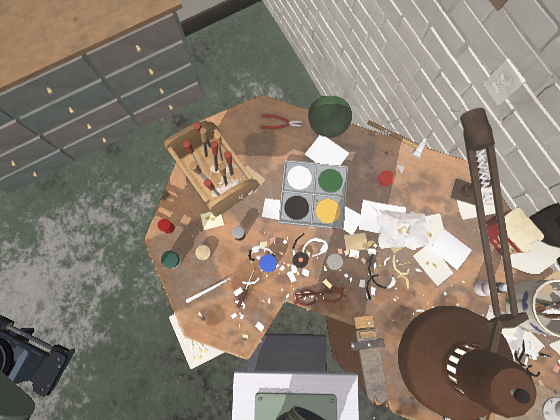

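View pics/scene0.png

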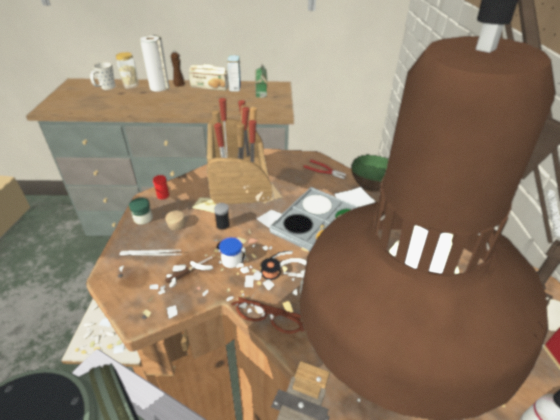

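The top view shows the tray at about (313,195), with white (299,178), green (331,181), black (297,207) and yellow (327,210) pads. The flux jar is at (170,259), cork (203,252), black can (238,233), blue jar (268,263), copper spool (300,259) and pale spool (335,261). A lamp stands at the right and a toolbox at (215,170). Next I'll measure these with masks and check the tall obstacles.

```bash
cat >> h.py <<'E'
def blob(f,u,v,z,tol=45,r=26):
    """flood colour blob near u,v -> world centre of min enclosing circle at height z, radius mm"""
    a=cv2.cvtColor(f["color"],cv2.COLOR_RGB2LAB).astype(int); c=np.median(a[v-2:v+3,u-2:u+3].reshape(-1,3),0)
    m=(np.linalg.norm((a-c)*[.6,1,1],axis=-1)<tol).astype(np.uint8); w=np.zeros_like(m); w[v-r:v+r,u-r:u+r]=1; m&=w
    m=cv2.morphologyEx(m,cv2.MORPH_OPEN,np.ones((3,3),np.uint8))
    k,l,s,_=cv2.connectedComponentsWithStats(m); cs=cv2.findContours((l==l[v,u]).astype(np.uint8),0,2)[0]
    q=np.array([ray(f,*p,z) for p in max(cs,key=len)[:,0]]); lo,hi=q.min(0),q.max(0)
    return ((lo+hi)/2).round(1)[:2],(hi-lo).round(0)[:2]
E
python3 - <<'E'
from h import *
f=eyes.grab_frame("top")
for n,u,v,z,t in [("white",299,178,20,14),("green",331,181,20,20),("black",297,207,20,20),("yellow",327,210,20,30),
 ("flux",169,259,46,16),("cork",203,252,26,22),("can",238,231,54,20),("blue",268,263,46,30),("copper",300,263,22,25),("spool",335,261,22,16)]:
    print(n,*blob(f,u,v,z,t))
P=cloud(f); P[f["z_map"]==0]=0
print("max height map, rows x 250..850 step50, cols y 450..-350 step 50")
for x in range(250,850,50):
    r=[]
    for y in range(450,-400,-50):
        m=(abs(P[...,0]-x)<25)&(abs(P[...,1]-y)<25); r.append(int(P[m][:,2].max()) if m.any() else -1)
    print(x,r)
cv2.imwrite("pics/crop.png",cv2.resize(f["color"][110:340,140:420,::-1],None,fx=2.8,fy=2.6,interpolation=cv2.INTER_CUBIC))
E
```

```text
white [666.4  -4.5] [64. 67.]
green [659.5 -90.4] [64. 67.]
black [581.2   1.8] [62. 63.]
yellow [573.2 -80.3] [64. 58.]
flux [428.6 329.2] [36. 36.]
cork [452.8 251.1] [37. 37.]
can [505.2 156.9] [29. 29.]
blue [425.8  76.9] [41. 39.]
copper [438.5  -8.7] [40. 37.]
spool [ 435.  -100.2] [40. 40.]
max height map, rows x 250..850 step50, cols y 450..-350 step 50
250 [393, 594, -128, 4, 4, 5, 9, 10, 3, -885, -885, -888, 336, 517, 554, 532, 382]
300 [-1, -1, 2, 6, 9, 5, 14, 9, 5, 27, 9, 6, 15, 380, 454, 474, 464]
350 [-1, -1, 3, 6, 12, 15, 15, 8, 5, 27, 27, 25, 19, 12, 481, 492, 462]
400 [-1, 1, 50, 49, 5, 17, 10, 51, 50, 26, 10, 26, 10, 21, 523, 523, 12]
450 [-1, 8, 50, 49, 31, 7, 8, 51, 50, 29, 27, 28, 12, 25, 555, 28, 17]
500 [-1, 5, 58, 5, 10, 6, 59, 11, 11, 9, 15, 25, 12, 578, 586, 28, 28]
550 [-1, 5, 58, 5, 125, 130, 5, 10, 27, 29, 28, 29, 28, 617, 595, 27, 28]
600 [-1, 2, 6, 121, 199, 203, 125, 69, 26, 26, 26, 26, 28, 617, 481, 453, 368]
650 [-1, -1, 4, 126, 209, 189, 188, 89, 26, 24, 26, 26, 167, 253, 26, 5, 4]
700 [-1, -1, 128, 213, 214, 206, 186, 7, 26, 31, 27, 27, 26, 206, 26, 286, 386]
750 [-1, -1, 130, 129, 193, 61, 5, 7, 7, 10, 12, 63, 147, 202, 223, 283, 284]
800 [-1, -1, -1, 112, 108, 59, 5, 10, 11, 7, 59, 63, 60, 164, 174, 22, 24]
```

View pics/crop.png

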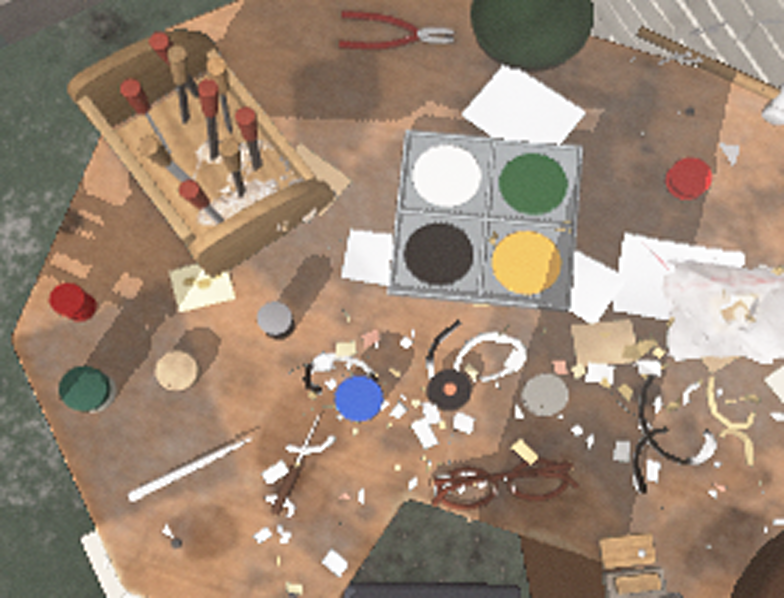

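Pads fit the 86 mm pitch: white (666,-4), green (660,-90), black (581,2), yellow (574,-84), with the tray turned about -4.5°. The flux jar is at about (430,331). Moving above it.

move_arm:
  increments:
    - [[1, -4.35, -1.65, 1.2, 0, 0, 0], [1, -4.35, -1.65, 1.2, 0, 0, 0], [1, -4.35, -1.65, 1.2, 0, 0, 0], [1, -4.35, -1.65, 1.2, 0, 0, 0], [1, -4.35, -1.65, 1.2, 0, 0, 0], [1, -4.35, -1.65, 1.2, 0, 0, 0], [1, 0, 0, 0, 0, 0, 0.188], [1, 0, 0, 0, 0, 0, 0.188], [1, 0, 0, 0, 0, 0, 0.188], [1, 0, 0, 0, 0, 0, 0.188], [1, 0, 0, 0, 0, 0, 0.188], [1, 0, 0, 0, 0, 0, 0.188]]
  force: 20

```text
time_s: 1.65
ee_pos: [435.3, 323.3, 135.2]
ee_rot: [-179.7, 0.2, 91.9]
force: [-0.3, -0.1, -0.9]
gripper_width: 91.4
```

Run:
```python
from h import *
f=eyes.grab_frame("top"); save(f,"t1.png"); P=cloud(f); ok=f["z_map"]>0
v,u=np.mgrid[:420,:560]
def q(n,m):
    m&=ok
    print(n,m.sum(),np.c_[u[m],v[m],P[m].round()][:: max(1,m.sum()//12)].astype(int).tolist())
X,Y,Z=P[...,0],P[...,1],P[...,2]
q("right",(Z>90)&(X>600)&(X<720)&(Y>-230)&(Y<-60))
q("lamp",(Z>60)&(X>200)&(X<600)&(Y>-200)&(Y<-50))
q("box",(Z>90)&(X>520)&(X<600)&(Y>80)&(Y<280))
s=monitor.state(); print(s["time_s"],s["ee_pos"],s["ee_rot"],s["qpos"])
```

```text
right 37 [[382, 153, 675, -187, 203], [398, 165, 631, -208, 251], [399, 166, 629, -211, 249], [402, 166, 628, -217, 251], [399, 167, 626, -210, 251], [402, 167, 625, -216, 253], [399, 168, 623, -210, 252], [402, 168, 623, -216, 253], [400, 169, 620, -211, 254], [403, 169, 620, -217, 256], [402, 170, 617, -215, 257], [402, 171, 615, -215, 256], [401, 173, 610, -212, 258]]
lamp 1915 [[473, 109, 589, -195, 614], [464, 120, 578, -187, 604], [477, 129, 562, -199, 612], [469, 140, 551, -193, 602], [416, 326, 296, -198, 344], [420, 336, 280, -199, 360], [406, 344, 264, -179, 342], [420, 350, 257, -196, 365], [399, 357, 238, -174, 314], [402, 363, 230, -175, 328], [407, 369, 223, -177, 349], [422, 375, 217, -197, 366], [418, 384, 200, -193, 356]]
box 435 [[205, 181, 600, 223, 198], [212, 185, 596, 210, 176], [200, 190, 597, 248, 123], [198, 192, 591, 252, 125], [229, 193, 590, 175, 126], [205, 195, 586, 235, 120], [232, 196, 590, 171, 96], [221, 198, 577, 194, 128], [207, 200, 573, 230, 120], [223, 201, 574, 192, 106], [219, 203, 567, 200, 113], [208, 206, 558, 227, 118], [211, 210, 552, 222, 99]]
1.7 [435.3773808  323.31362736 135.13610526] [-179.67659148    0.21710737   91.66261165] [ 3.53833126e+01  1.92026078e+01  1.00478874e+02 -1.19117826e-03
  6.07080403e+01  3.37219000e+01]
```

View pics/t1.png

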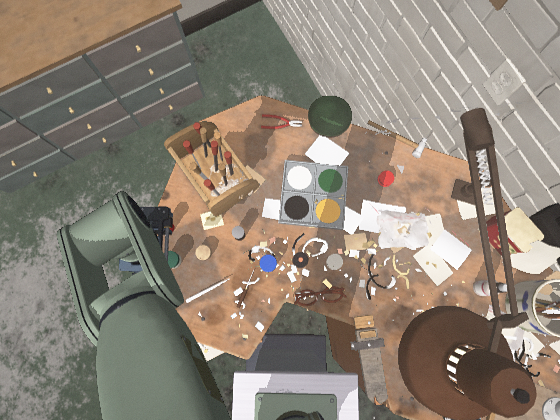

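The arm is up with the gripper over the jar, and I can see the lamp wire is clear of the tray. Now lowering over the flux jar.

move_arm:
  increments:
    - [[1, 0.8, -0.5, 1.0, 0, 0, 0.03], [1, 0, 0, 3, 0, 0, 0], [1, 0, 0, 3, 0, 0, 0], [1, 0, 0, 3, 0, 0, 0], [1, 0, 0, 1.5, 0, 0, 0], [1, 0, 0, 0, 0, 0, 0]]

```text
time_s: 2.45
ee_pos: [430.0, 331.5, 17.3]
ee_rot: [-179.8, 0.2, 90.7]
force: [0.8, -1.0, -0.6]
gripper_width: 91.5
```

move_arm:
  increments:
    - [[1, 0, 0, 0.7, 0, 0, 0], [0.4, 0, 0, 0, 0, 0, 0], [0.2, 0, 0, 0, 0, 0, 0], [0.2, 0, 0, 0, 0, 0, 0], [0.2, 0, 0, 0, 0, 0, 0], [0.2, 0, 0, 0, 0, 0, 0]]

```text
time_s: 3.2
ee_pos: [432.0, 332.9, 13.1]
ee_rot: [179.9, -0.1, 90.7]
force: [0.8, -0.2, -0.9]
gripper_width: 44.3
```

move_arm:
  increments:
    - [[0.2, 0, 0, -6, 0, 0, 0], [0.2, 0, 0, -6, 0, 0, 0], [0.2, -6, 0, 0, 0, 0, 0], [0.2, -6, 0, 0, 0, 0, 0], [0.2, -6, 0, 0, 0, 0, 0], [0.2, -6, 0, 0, 0, 0, 0], [0.2, -6, 0, 0, 0, 0, 0], [0.2, -2.4, 4.5, 0, 0, 0, 0], [0.2, -2.4, 4.5, 0, 0, 0, 0], [0.2, -2.4, 4.5, 0, 0, 0, 0], [0.2, -2.4, 4.5, 0, 0, 0, 0], [0.2, 0, 0, 0, 0, 0, 0]]

```text
time_s: 4.7
ee_pos: [622.5, -72.1, 136.8]
ee_rot: [179.7, -0.0, 90.8]
force: [-1.1, 0.3, -0.7]
gripper_width: 44.8
```

move_arm:
  increments:
    - [[0.2, -1.7, 3.7, 0, 0, 0, 0], [0.2, 0, 0, 3, 0, 0, 0], [0.2, 0, 0, 3, 0, 0, 0], [0.2, 0, 0, 2.5, 0, 0, 0], [0.2, 0, 0, 0, 0, 0, 0]]

```text
time_s: 5.32
ee_pos: [655.9, -86.6, 48.7]
ee_rot: [-179.9, -0.2, 90.9]
force: [-0.2, 0.0, -0.5]
gripper_width: 44.3
```

move_arm:
  increments:
    - [[0.2, -0.3, 0.4, 0.7, 0, 0, 0], [0.2, 0, 0, 0.6, 0, 0, 0], [0.2, 0, 0, 0, 0, 0, 0]]

```text
time_s: 5.7
ee_pos: [661.2, -89.4, 37.9]
ee_rot: [179.9, -0.1, 90.9]
force: [-0.6, -0.7, -0.5]
gripper_width: 44.1
```

move_arm:
  increments:
    - [[0.2, 0, 0, 0.35, 0, 0, 0], [0.2, 0, 0, 0, 0, 0, 0]]

```text
time_s: 5.95
ee_pos: [661.6, -89.4, 35.1]
ee_rot: [179.8, -0.1, 90.9]
force: [0.3, -0.2, -0.8]
gripper_width: 44.8
```

move_arm:
  increments:
    - [[0.2, 0, 0, 0.15, 0, 0, 0], [0.65, 0, 0, 0, 0, 0, 0], [0.65, 0, 0, 0, 0, 0, 0], [0.65, 0, 0, -2, 0, 0, 0], [0.65, 0, 0, -4, 0, 0, 0], [0.65, 0, 0, -4, 0, 0, 0], [0.8, 3.2, -5.2, 0, 0, 0, 0], [0.8, 3.2, -5.2, 0, 0, 0, 0], [0.8, 3.2, -5.2, 0, 0, 0, 0], [0.8, 3.2, -5.2, 0, 0, 0, 0], [0.8, 6, 0, 0, 0, 0, 0], [0.8, 6, 0, 0, 0, 0, 0]]

```text
time_s: 7.45
ee_pos: [445.3, 157.3, 137.6]
ee_rot: [179.3, -0.1, 90.4]
force: [1.8, -0.5, -0.2]
gripper_width: 73.3
```

Run:
```python
from h import *
f=eyes.grab_frame("top"); cv2.imwrite("pics/t2.png",cv2.resize(f["color"][110:340,100:420,::-1],None,fx=2.4,fy=2.4))
for n,u,v,z,t in [("cork",203,252,26,22),("can",238,231,54,20),("spool",335,261,22,16),("flux",334,176,66,22)]:
    print(n,*blob(f,u,v,z,t))
s=monitor.state(); print(s["time_s"],s["ee_pos"],s["ee_rot"])
```

```text
cork [465.2 243.4] [113. 126.]
can [632.   55.7] [1174. 1655.]
spool [ 435.  -100.2] [40. 40.]
flux [ 653.5 -107.1] [127. 110.]
7.5 [445.05008931 164.08121065 137.68918514] [179.33633392  -0.41210005  90.64966457]
```

View pics/t2.png

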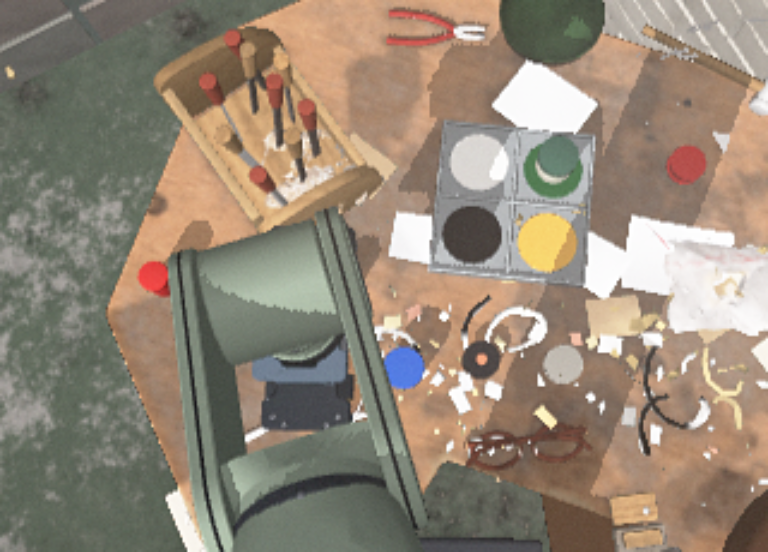

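The flux jar stands on the green pad (crop 555,160), and the copper spool and blue jar haven't moved. Next is the cork.

move_arm:
  increments:
    - [[0.8, 4.2, 0.4, 0, 0, 0, 0], [0.8, 4.4, 0.4, 0, 0, 0, 0], [0.8, 0, 0, 3, 0, 0, 0], [0.8, 0, 0, 3, 0, 0, 0], [0.8, 0, 0, 3, 0, 0, 0], [0.8, 0, 0, 2, 0, 0, 0], [0.8, 0, 0, 0, 0, 0, 0]]

```text
time_s: 8.38
ee_pos: [455.4, 257.3, 27.9]
ee_rot: [178.9, -0.6, 91.1]
force: [0.4, -0.0, -0.3]
gripper_width: 73.0
```

move_arm:
  increments:
    - [[0.8, -0.6, -0.2, 0.9, 0.02, 0, 0], [0.8, 0, 0, 0.9, 0, 0, 0], [0.3, 0, 0, 0, 0, 0, 0], [0.2, 0, 0, 0, 0, 0, 0], [0.2, 0, 0, 0, 0, 0, 0], [0.2, 0, 0, 0, 0, 0, 0]]

```text
time_s: 9.12
ee_pos: [455.7, 251.8, 11.6]
ee_rot: [179.9, -0.7, 91.1]
force: [-0.7, 0.0, -0.9]
gripper_width: 40.0
```

move_arm:
  increments:
    - [[0.2, 0, 0, -5, 0, 0, 0], [0.2, 0, 0, -5, 0, 0, 0], [0.2, -6, 0, 0, 0, 0, 0], [0.2, -6, 0, 0, 0, 0, 0], [0.2, -6, 0, 0, 0, 0, 0], [0.2, -6, 0, 0, 0, 0, 0], [0.2, -3.2, 3.9, 0, 0, 0, 0], [0.2, -3.2, 3.9, 0, 0, 0, 0], [0.2, -3.2, 3.9, 0, 0, 0, 0], [0.2, 0, 0, 0, 0, 0, 0]]

```text
time_s: 10.38
ee_pos: [584.7, -91.7, 113.9]
ee_rot: [179.3, -0.7, 91.3]
force: [-0.4, -0.1, -1.0]
gripper_width: 40.2
```

move_arm:
  increments:
    - [[0.2, 0.7, -1.0, 0, 0.01, 0, 0.02], [0.2, 0, 0, 3, 0, 0, 0], [0.2, 0, 0, 3, 0, 0, 0], [0.2, 0, 0, 1, 0, 0, 0], [0.2, 0, 0, 0, 0, 0, 0]]

```text
time_s: 11.0
ee_pos: [568.1, -78.7, 43.8]
ee_rot: [-179.8, -0.8, 90.1]
force: [-0.1, 0.9, 0.0]
gripper_width: 39.8
```

move_arm:
  increments:
    - [[0.2, -0.5, 0.6, 0.6, 0, 0, 0], [0.2, 0, 0, 0.3, 0, 0, 0], [0.2, 0, 0, 0.0, 0, 0, 0]]

```text
time_s: 11.38
ee_pos: [575.9, -83.7, 36.6]
ee_rot: [179.9, -0.8, 90.2]
force: [0.6, -0.3, 0.7]
gripper_width: 40.2
```

move_arm:
  increments:
    - [[0.2, 0, 0, 0.4, 0, 0, 0], [0.2, 0, 0, 0, 0, 0, 0], [0.65, 0, 0, 0, 0, 0, 0], [0.65, 0, 0, 0, 0, 0, 0], [0.65, 0, 0, -2, 0, 0, 0], [0.65, 0, 0, -4, 0, 0, 0], [0.65, 0, 0, -3, 0, 0, 0], [0.65, 3, -5, 0, 0, 0, 0], [0.65, 5, -2, 0, 0, 0, 0], [0.65, 5, 0, 0, 0, 0, 0], [0.65, 5, 0, 0, 0, 0, 0], [0.65, 0, 0, 0, 0, 0, 0]]

```text
time_s: 12.88
ee_pos: [504.9, 98.7, 129.4]
ee_rot: [179.6, -0.8, 90.0]
force: [1.0, 0.5, 0.7]
gripper_width: 59.4
```

move_arm:
  increments:
    - [[0.65, 0, 0, 0, 0, 0, 0.186], [0.65, 0, 0, 0, 0, 0, 0.186], [0.65, 0, 0, 0, 0, 0, 0.186], [0.65, 0, 0, 0, 0, 0, 0.186], [0.65, 0, 0, 0, 0, 0, 0.186], [0.65, 0, 0, 0, 0, 0, 0]]

```text
time_s: 13.62
ee_pos: [504.6, 93.8, 129.4]
ee_rot: [-179.7, -0.6, 36.0]
force: [0.2, -0.4, -0.2]
gripper_width: 59.2
```

```bash
cat >> h.py <<'E'
def to(x,y):
    s=monitor.state(); p=s["ee_pos"]; a=np.radians(s["ee_rot"][2]); dx,dy=x-p[0],y-p[1]
    print(s["time_s"],p.round(1),s["ee_rot"].round(1),"tool shift cm",round((dx*np.cos(a)+dy*np.sin(a))/10,2),round((dx*np.sin(a)-dy*np.cos(a))/10,2))
E
python3 - <<'E'
from h import *
to(505,157)
E
```

```text
13.625 [504.6  93.8 129.4] [-179.7   -0.6   36. ] tool shift cm 3.75 -5.09
```

move_arm:
  increments:
    - [[0.65, 1.9, -2.55, 0, 0, 0, 0], [0.65, 1.85, -2.5, 1, 0, 0, 0], [0.65, 0, 0, 2, 0, 0, 0], [0.65, 0, 0, 0, 0, 0, 0]]

```text
time_s: 14.12
ee_pos: [506.3, 156.0, 99.9]
ee_rot: [-179.8, -0.7, 36.5]
force: [0.4, 0.2, -0.3]
gripper_width: 59.6
```

```bash
python3 -c "
from h import *
to(505,157)
f=eyes.grab_frame('scene'); save(f,'s3.png')"
```

```text
14.125 [506.3 156.   99.9] [-179.8   -0.7   36.5] tool shift cm -0.04 -0.16
```

View pics/s3.png

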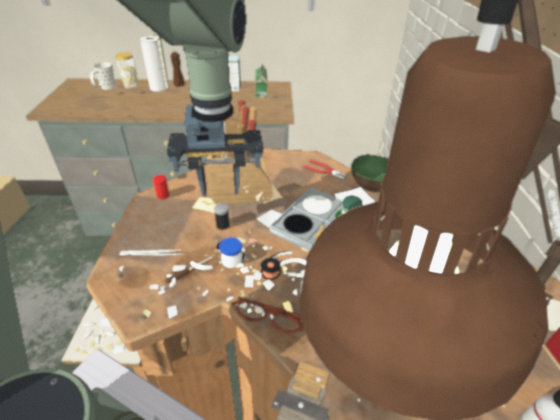

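The scene view shows the fingers (203–237,190) straddling the black can (222,215), clear of the toolbox. Lowering and gripping.

move_arm:
  increments:
    - [[0.65, 0, -0.1, 2.5, 0, 0, 0], [0.65, 0, 0, 2.5, 0, 0, 0], [0.65, 0, 0, 2.4, 0, 0, 0], [0.65, 0, 0, 0, 0, 0, 0], [0.2, 0, 0, 0, 0, 0, 0], [0.1, 0, 0, 0, 0, 0, 0], [0.1, 0, 0, 0, 0, 0, 0], [0.1, 0, 0, 0, 0, 0, 0]]
  force: 15

```text
time_s: 15.18
ee_pos: [514.2, 156.7, 33.6]
ee_rot: [179.8, -1.6, 36.7]
force: [0.0, -1.2, -1.0]
gripper_width: 32.2
```

move_arm:
  increments:
    - [[0.1, 0, 0, -2, 0, 0, 0], [0.1, 0, 0, -5, 0, 0, 0], [0.1, -3.6, 4.8, 0, 0, 0, 0], [0.1, 0, 0, 0, 0, 0, 0]]

```text
time_s: 15.68
ee_pos: [512.7, 94.7, 105.2]
ee_rot: [179.7, -1.7, 36.8]
force: [-0.6, 0.4, -0.7]
gripper_width: 32.3
```

```bash
python3 -c "
from h import *
to(586,6)
f=eyes.grab_frame('scene'); cv2.imwrite('pics/s4.png',cv2.resize(f['color'][80:300,120:400,::-1],None,fx=2.5,fy=2.5))"
```

```text
15.675 [512.7  94.7 105.2] [179.7  -1.7  36.8] tool shift cm 0.55 11.49
```

View pics/s4.png

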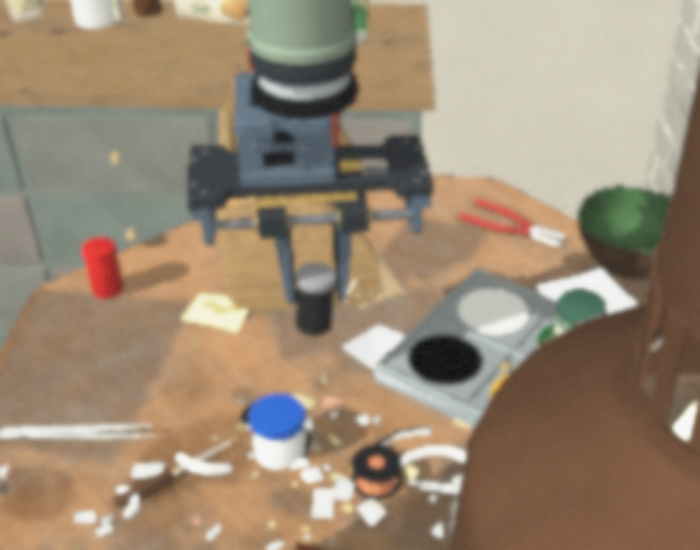

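The can is held upright (crop 315,300), slightly to the tool's -x side as expected. Moving to the black pad.

move_arm:
  increments:
    - [[0.1, 0.2, 5.5, 0, 0, 0, 0], [0.1, 0.2, 5.5, 0, 0, 0, 0], [0.1, 0, 0, 0, 0, 0, 0], [0.1, 0, 0, 2, 0, 0, 0], [0.1, 0, 0, 1.5, 0, 0, 0], [0.1, 0, 0, 0, 0, 0, 0]]

```text
time_s: 16.48
ee_pos: [585.2, 16.4, 69.1]
ee_rot: [179.9, -1.8, 37.2]
force: [-0.2, 1.2, -0.2]
gripper_width: 32.1
```

```bash
python3 -c "
from h import *
to(586,6)"
```

```text
16.475 [585.2  16.4  69.1] [179.9  -1.8  37.2] tool shift cm -0.56 0.88
```

move_arm:
  increments:
    - [[0.1, -0.6, 0.8, 0.6, 0, 0, 0], [0.1, 0, 0, 0.5, 0, 0, 0], [0.1, 0, 0, 0, 0, 0, 0]]

```text
time_s: 16.85
ee_pos: [585.7, 6.9, 58.1]
ee_rot: [179.9, -1.9, 37.3]
force: [0.3, 0.0, 0.7]
gripper_width: 32.3
```

move_arm:
  increments:
    - [[0.1, 0, 0, 0.3, 0, 0, 0], [0.1, 0, 0, 0.1, 0, 0, 0], [0.1, 0, 0, 0, 0, 0, 0]]

```text
time_s: 17.23
ee_pos: [586.3, 7.0, 54.5]
ee_rot: [179.9, -2.0, 37.3]
force: [0.5, -0.1, -0.7]
gripper_width: 32.3
```

move_arm:
  increments:
    - [[0.1, 0, 0, 0.05, 0, 0, 0], [0.5, 0, 0, 0, 0, 0, 0], [0.6, 0, 0, 0, 0, 0, 0], [0.6, 0, 0, -2, 0, 0, 0], [0.6, 0, 0, -5, 0, 0, 0], [0.6, -4.4, -0.1, 0, 0, 0, 0], [0.6, -4.4, -0.1, 0, 0, 0, 0], [0.6, -4.4, -0.1, 0, 0, 0, 0], [0.8, -4.4, -0.1, 0, 0, 0, 0], [0.8, 0, 0, 0, 0, 0, -0.186], [0.8, 0, 0, 0, 0, 0, -0.186], [0.8, 0, 0, 0, 0, 0, -0.186]]

```text
time_s: 18.73
ee_pos: [438.7, -101.0, 121.4]
ee_rot: [178.5, -1.6, 70.0]
force: [-0.3, 0.6, 0.7]
gripper_width: 73.5
```

move_arm:
  increments:
    - [[0.8, 0, 0, 0, 0, 0, -0.186], [0.8, 0, 0, 0, 0, 0, -0.186], [0.8, 0, 0, 0, 0, 0, 0]]

```text
time_s: 19.1
ee_pos: [438.7, -101.1, 121.9]
ee_rot: [177.9, -0.9, 91.4]
force: [-0.2, 0.0, -0.2]
gripper_width: 72.9
```

```bash
python3 -c "
from h import *
to(435,-100)
f=eyes.grab_frame('top'); cv2.imwrite('pics/t5.png',cv2.resize(f['color'][110:400,140:480,::-1],None,fx=2,fy=2))"
```

```text
19.1 [ 438.7 -101.1  121.9] [177.9  -0.9  91.4] tool shift cm 0.12 -0.37
```

View pics/t5.png

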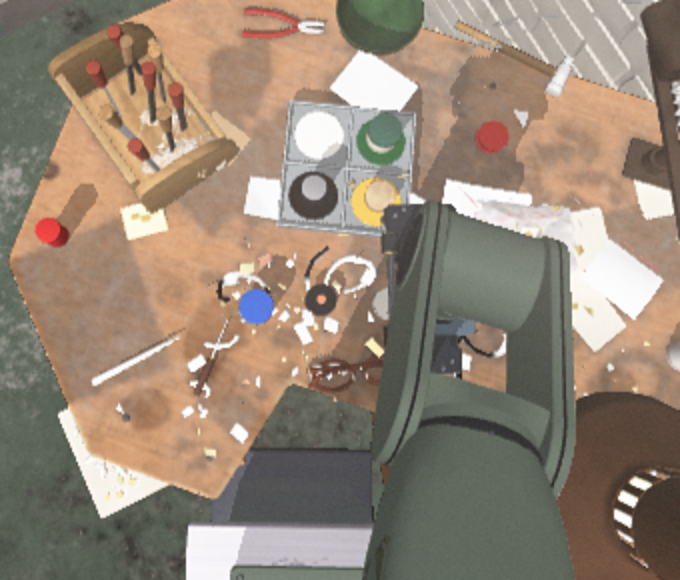

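Jar, can and cork all stand on their pads (crop 383,135; 315,190; 378,195). The pale spool at (385,302) is partly hidden under the arm. Levelling the tool and descending.

move_arm:
  increments:
    - [[0.8, 0.1, -0.4, 2, 0.036, -0.015, 0.02], [0.8, 0, 0, 3, 0, 0, 0], [0.8, 0, 0, 3, 0, 0, 0], [0.8, 0, 0, 1.5, 0, 0, 0], [0.8, 0, 0, 0, 0, 0, 0]]

```text
time_s: 19.77
ee_pos: [437.2, -100.2, 25.4]
ee_rot: [179.8, 0.0, 89.3]
force: [0.7, -0.1, -0.7]
gripper_width: 73.0
```

move_arm:
  increments:
    - [[0.8, 0, -0.2, 1.2, 0, 0, 0], [0.8, 0, 0, 0.6, 0, 0, 0], [0.8, 0, 0, 0, 0, 0, 0]]

```text
time_s: 20.15
ee_pos: [436.3, -100.5, 7.6]
ee_rot: [179.7, 0.1, 89.2]
force: [-0.3, 0.4, 0.4]
gripper_width: 72.6
```

move_arm:
  increments:
    - [[0.8, 0, 0, 0.2, 0, 0, 0], [0.3, 0, 0, 0, 0, 0, 0], [0.2, 0, 0, 0, 0, 0, 0], [0.2, 0, 0, 0, 0, 0, 0], [0.2, 0, 0, 0, 0, 0, 0], [0.2, 0, 0, -3, 0, 0, 0], [0.2, 0, 0, -5, 0, 0, 0], [0.2, 0, 0, -5, 0, 0, 0], [0.2, 0, 0, 0, 0, 0, 0]]
  force: 25

```text
time_s: 21.28
ee_pos: [435.3, -100.3, 139.0]
ee_rot: [179.7, 0.0, 89.2]
force: [0.2, -0.2, -2.2]
gripper_width: 38.8
```

```bash
python3 -c "
from h import *
to(666,-4)"
```

```text
21.275 [ 435.3 -100.3  139. ] [179.7   0.   89.2] tool shift cm 9.95 22.93
```

move_arm:
  increments:
    - [[0.2, 2.3, 5.4, 0, 0, 0, 0], [0.2, 2.3, 5.4, 0, 0, 0, 0], [0.2, 2.3, 5.4, 0, 0, 0, 0], [0.2, 2.3, 5.4, 0, 0, 0, 0], [0.2, 0, 0, 0, 0, 0, 0]]

```text
time_s: 21.9
ee_pos: [653.6, -8.7, 130.4]
ee_rot: [-179.6, 0.1, 89.1]
force: [-1.3, -0.5, -0.4]
gripper_width: 39.6
```

```bash
python3 -c "
from h import *
to(666,-4)
f=eyes.grab_frame('scene'); cv2.imwrite('pics/s6.png',cv2.resize(f['color'][60:280,200:450,::-1],None,fx=2.7,fy=2.7,interpolation=cv2.INTER_CUBIC))"
```

```text
21.9 [653.6  -8.7 130.4] [-1.796e+02  1.000e-01  8.910e+01] tool shift cm 0.49 1.23
```

View pics/s6.png

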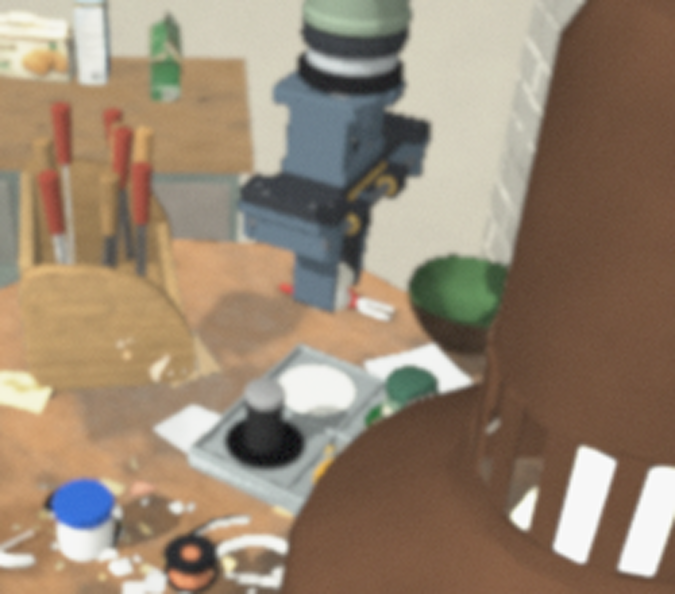

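```bash
python3 -c "
from h import *
for n in('scene','top'):
    f=eyes.grab_frame(n); P=cloud(f); c=f['color'].astype(int)
    m=(f['z_map']>0)&(abs(P[...,0]-655)<60)&(abs(P[...,1]+10)<55)&(P[...,2]>85)&(P[...,2]<175)
    d=m&(c.min(-1)>120)
    print(n,m.sum(),d.sum())
    if d.sum(): print(P[d].min(0),P[d].max(0)); print(P[d][::max(1,d.sum()//25)].round().astype(int).tolist())
    if n=='scene': cv2.imwrite('pics/s7.png',cv2.resize(f['color'][130:190,295:355,::-1],None,fx=9,fy=9,interpolation=cv2.INTER_CUBIC))
"
```

```text
scene 483 114
[619.54721274 -32.042711   123.70908595] [683.28852149   4.19497649 172.99484432]
[[683, -30, 173], [679, -30, 165], [677, -30, 157], [622, 4, 167], [669, -16, 146], [626, -30, 171], [622, 4, 160], [666, -22, 144], [660, -22, 145], [623, 4, 154], [656, -26, 146], [650, -24, 146], [653, -32, 148], [649, -27, 145], [627, -29, 156], [645, -31, 147], [644, -29, 144], [645, -27, 140], [643, -26, 139], [665, -27, 126], [651, -27, 132], [644, -24, 132], [655, -29, 127], [645, -26, 129], [656, -31, 125], [649, -27, 125], [624, -30, 138], [645, -31, 126], [638, -27, 126]]
top 0 0
```

View pics/s7.png

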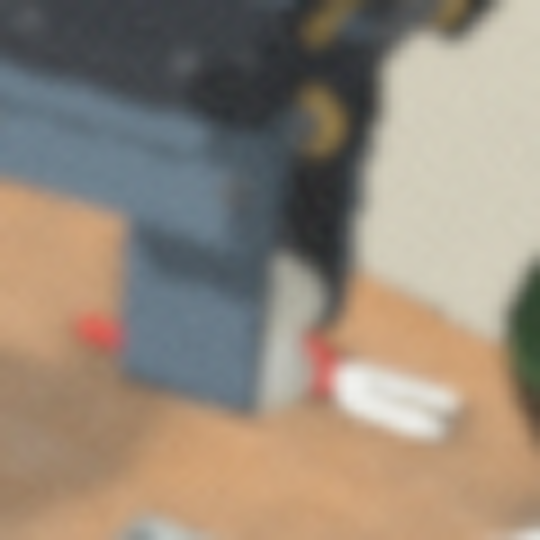

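The crop shows the pale spool held level between the fingers: top at about z 146, bottom about 125, y centred on the tool. Placing it.

move_arm:
  increments:
    - [[0.2, 0.5, 1.2, 0, 0, 0, 0], [0.2, 0, 0, 0, 0, 0, 0], [0.2, 0, 0, 3, 0, 0, 0], [0.2, 0, 0, 3, 0, 0, 0], [0.2, 0, 0, 2.5, 0, 0, 0], [0.2, 0, 0, 0, 0, 0, 0]]

```text
time_s: 22.8
ee_pos: [659.1, -8.3, 47.4]
ee_rot: [-179.5, 0.1, 88.8]
force: [-0.6, 0.2, -1.1]
gripper_width: 39.3
```

```bash
python3 -c "
from h import *
to(666,-4)"
```

```text
22.8 [659.1  -8.3  47.4] [-1.795e+02  1.000e-01  8.880e+01] tool shift cm 0.45 0.68
```

move_arm:
  increments:
    - [[0.2, 0.5, 0.7, 0.6, 0, 0, 0], [0.2, 0, 0, 0.7, 0, 0, 0], [0.2, 0, 0, 0, 0, 0, 0]]

```text
time_s: 23.18
ee_pos: [668.4, -3.4, 36.9]
ee_rot: [-179.9, 0.1, 88.8]
force: [0.6, 0.5, -0.9]
gripper_width: 39.9
```

move_arm:
  increments:
    - [[0.2, 0, -0.1, 0.6, 0, 0, 0], [0.2, 0, 0, 0.3, 0, 0, 0], [0.2, 0, 0, 0, 0, 0, 0]]

```text
time_s: 23.55
ee_pos: [667.7, -3.4, 28.1]
ee_rot: [-179.9, 0.1, 88.8]
force: [0.2, -0.4, -1.1]
gripper_width: 39.2
```

move_arm:
  increments:
    - [[0.2, 0, 0, 0.15, 0, 0, 0], [0.55, 0, 0, 0, 0, 0, 0], [0.6, 0, 0, 0, 0, 0, 0], [0.6, 0, 0, 0, 0, 0, 0], [0.6, 0, 0, -2, 0, 0, 0], [0.6, 0, 0, -5, 0, 0, 0], [0.6, 0, 0, -5, 0, 0, 0], [0.6, 0, -6, 0, 0, 0, 0], [0.6, 0, -6, 0, 0, 0, 0], [0.6, 0, -6, 0, 0, 0, 0], [0.6, 6, -3, 0, 0, 0, 0], [0.6, 6, 0, 0, 0, 0, 0]]

```text
time_s: 25.05
ee_pos: [460.4, 115.2, 152.3]
ee_rot: [179.4, 0.1, 88.3]
force: [1.0, -0.3, 0.7]
gripper_width: 54.5
```

move_arm:
  increments:
    - [[0.6, 6, 0, 0, 0, 0, 0], [0.6, 6, 0, 0, 0, 0, 0], [0.6, 0, 0, 0, 0, 0, 0], [0.6, 0, 0, 0, 0, 0, 0]]

```text
time_s: 25.55
ee_pos: [463.4, 241.8, 153.7]
ee_rot: [179.2, 0.0, 88.6]
force: [0.5, -0.5, -0.1]
gripper_width: 54.4
```

Run:
```python
from h import *
f=eyes.grab_frame("top"); cv2.imwrite("pics/t8.png",cv2.resize(f["color"][130:300,200:400,::-1],None,fx=4,fy=3.5,interpolation=cv2.INTER_CUBIC))
P=cloud(f); ok=f["z_map"]>0
for n,x,y,h in [("spool/white",666.4,-4.5,42),("flux/green",659.8,-90.2,66),("can/black",580.7,2.1,74),("cork/yellow",574.1,-83.6,46),("blue",425.8,76.9,46),("copper",438.5,-8.7,22)]:
    m=ok&(np.hypot(P[...,0]-x,P[...,1]-y)<36)&(abs(P[...,2]-h-3)<7); q=P[m]
    if len(q): print(n,"offset",((q.min(0)+q.max(0))/2-[x,y,0]).round(1),"median z",np.median(q[:,2]).round(1),"size",np.ptp(q,axis=0).round())
print(monitor.state()["ee_pos"])
```

```text
spool/white offset [ 2.   1.4 42. ] median z 41.6 size [42. 38.  8.]
flux/green offset [ 1.7  0.6 67.7] median z 66.3 size [42. 43. 10.]
can/black offset [-1.7  2.5 74.5] median z 73.9 size [30. 29.  8.]
cork/yellow offset [ 3.6 -2.4 45.8] median z 46.0 size [39. 38.  7.]
blue offset [ 1.1 -0.1 47.8] median z 47.0 size [44. 44. 11.]
copper offset [-0.2  0.1 23.7] median z 23.3 size [40. 37. 11.]
[463.6043996  241.60815936 153.75635344]
```

View pics/t8.png

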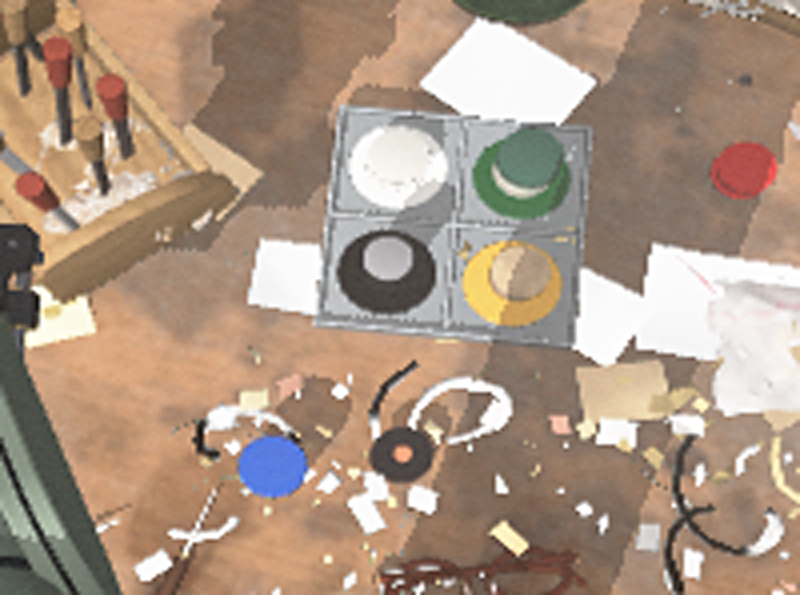

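All four items stand on their pads (crop 398,165; 528,165; 387,265; 518,270). Offsets are within about 4.5 mm and the heights match. The blue jar (272,465) and copper spool (402,453) haven't moved. The arm is clear, so I'm handing in.

```bash
python3 -c "
from h import *
print(job.job_done())"
```

```text
the job is handed in; nothing more can be done
None
```

The job is handed in at about 26 s of the 104 s allowed. All four items stand on their pads: flux jar on green, solder spool on white, black can on black and cork on yellow. No verdict was reported.

- **Placement:** in my last top-camera check each item was within about 4.5 mm of its pad centre (limit 15 mm). Top heights were 66, 42, 74 and 46 mm, which is right for each standing upright on its pad.
- **Look-alikes:** the blue jar and copper spool measured within about 1 mm of where they stood, well inside the 25 mm limit.
- **Arm:** the gripper was open and well clear of everything at hand-in. Wrist force readings stayed around 2 N or below.

Two readings were off during the work:
- **Black can:** the tool drifted about 8 mm as it came down, so I gripped the can high, by its lid. I allowed for that when placing it.
- **Solder spool:** the jaws read about 39 mm on the 42 mm spool. A close-up showed it held level, so I went ahead.

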